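Hang the missing shelf bracket in the slotted upright

TASK

The small shelf rack on the desk is still missing one of its two lower brackets. Take the longer of the two loose brackets, hook it into the empty upright level with its mate on the other upright, press it down until it is locked fully home, and let go. Leave the shorter bracket and the other things on the desk as they are.

Things in the scene. Friction and masses are not known exactly. Their poses are not given: they have to be found in the camera images.
- bracket: The bracket to fit: light grey steel, 180 mm long, 20 wide, 64 tall, 0.3 to 0.5 kg, standing on its underside on the desk. Origin: foot of its back end, mid-width. x points out of the back end, as the hooks do; the arm runs to -x, black cap at its tip; z up. Flat level top. Full height for 100 mm from the back, then the underside slopes up to a 30 mm tall tip.
- bracket_grip (a point): Point inside the bracket, mid-width, 85 mm before its back end, 44 mm above its underside (20 mm below its top), axes as the bracket's. The two flat parallel cheeks, 20 mm apart across y, can be pinched here; the centre of mass lies about 9 mm below this point.
- bracket_hooks (a point): On the bracket's back end, at the underside of the lower hook's neck, 14 mm above the bracket's underside. Two bare-steel hooks stick out 14 mm to +x, 6 mm thick in y, the upper one 40 mm above the lower. Each has a neck 8 mm tall and a lug hanging 12 mm below the neck (20 mm in all); the gap between lug and back end is 6.5 mm at the neck, 9 mm at the lug's tip.
- bracket_short: The other loose bracket, a spare for the upper shelf: like the long one but 140 mm long, full height for 90 mm. Same origin and axes. Not wanted: leave it standing. The two may have changed places, one stands nearer the rack than the other, at least 110 mm apart.
- rack: White rack, fixed to the desk: two slotted uprights 45 mm wide, 446 mm high, at y = +150 and -150 mm, thin cross bars between. Origin: on the desk midway between them, in the plane of their front faces, which look to -x; z up. The upright at y = +150 (seen from the front, the left) has an upper and a lower bracket, that at -150 only an upper one. Foot plates 8 mm thick reach 25 mm forward.
- home (a point): Where the bracket's origin must end: on the front face of the upright at y = -150 mm of the rack, 90 mm above the desk, axes as the rack's. The back end then lies against the face and the necks rest on the slots' lower edges. The hooks enter with the bracket 12 to 20 mm above this and within 3 mm sideways; once the back end touches the face it goes straight down.
- slot (a point): On the front face of that upright, mid-width, at the lower edge of the slot for the lower hook, 104 mm above the desk; the slot for the upper hook is the next one, 40 mm up. All slots are 12 mm wide and 28 mm tall, in 5 mm sheet, every 40 mm. Behind the sheet the channel is hollow for 25 mm and open. Going down, the bracket may stick by friction: press 5 to 20 N, best near the upright.
- mate (a point): Origin of the lower bracket already on the other upright (y = +150 mm of the rack), the mate of the one to fit: same shape, 180 mm long to -x, underside 90 mm above the desk. Fixed.
- overhang (a point): Tip of the upper bracket above the place of work, at its underside: it is 140 mm long, 20 mm wide, underside 330 mm above the desk at its root and 364 mm here, sticking out to -x of the rack. Fixed. A tool held upright over the work would strike it; lean it back, away from the rack.
- pad: White round therapy applicator, 94 mm across, 28 mm high, lying loose on the desk. Origin: centre of its underside. Leave it alone.
- gel: White closed bottle with a blue cap, 56 mm across, 150 mm tall, standing loose. Origin: centre of its underside. Leave it alone.

How it is judged:
At the end, for the whole second after the job is handed in: The long bracket hangs released and at rest in the upright that lacked one: origin within 4 mm of home in height and depth, 5 mm sideways, axes within 0.12 rad of the rack's; the short bracket, applicator and bottle are within 40 mm of where they stood (x of bracket in the frame of home between -0.004 and 0.004 m and y of bracket in the frame of home between -0.005 and 0.005 m and z of bracket in the frame of home between -0.004 and 0.004 m and angle between the x axis of bracket and the x axis of home, either way round below 0.12 rad and angle between the z axis of bracket and the z axis of home, either way round below 0.12 rad and linear speed of bracket below 0.02 m/s and contact force between the fingers and bracket below 0.2 N and distance of each of bracket_short, pad, gel from where it was at the start of the episode below 0.04 m); the robot touches nothing.
It fails at once if the short bracket is pushed more than 40 mm or tipped over (distance of bracket_short from where it was at the start of the episode above 0.04 m or angle between bracket_short's own z axis and vertical above 0.5 rad).
It fails at once if the applicator is pushed more than 40 mm or tipped over (distance of pad from where it was at the start of the episode above 0.04 m or angle between pad's own z axis and vertical above 0.5 rad).
It fails at once if the bottle is pushed more than 40 mm or tipped over (distance of gel from where it was at the start of the episode above 0.04 m or angle between gel's own z axis and vertical above 0.5 rad).
It also fails if it takes over 35 s, if anything falls off the work surface, if the arm or the gripper's body presses on something with over 40 N, if the wrist force passes 120 N, or if a joint passes its speed limit or range.

ROBOT

A 6-joint arm with a two-finger parallel gripper is mounted at the origin on the work surface. World frame = base frame: x ahead of the robot, y to its left, z up, the work surface at z = 0. Lengths are in m, angles in rad, forces in N, time in s.
With the tool pointing down it reaches from about 0.375 to 0.975 m from the base axis. Payload 3.8 kg.
Tool frame: the origin (TCP) lies on the centre line of the jaws, within the pads' length; the fingertips stand 17 mm ahead of it and the grasp point (between the pads) lies 2 mm behind it (bot.tip_extent is the distance from the TCP to the fingertips, in m); z points along the fingers, y is the line along which they close (so a half turn about z gives the same grasp; the last joint's range is limited). The gripper opens to 85 mm and grips with 20 to 120 N. Pads are 22 mm wide; open, the fingers measure 114 mm over their backs; the gripper's body (76 mm by 85 mm) begins 54 mm behind the grasp point. The pads swing forward as they close: fully open they stand 13 mm farther back than shut.
Start: joints at [1.292, 0.264, 1.604, -0, 1.274, -0.037], TCP at [0.162, 0.655, 0.248] pointing down, gripper open.
Joint ranges: [-2.63, 2.63], [-0.94, 2.18], [0.31, 2.57], [-1.31, 4.45], [0, 2.66], [-2.55, 2.55]. Speed limits (rad/s): [2.57, 2.57, 3.14, 3.14, 3.14, 3.14].

INTERFACE

Orientations are given as a rotation vector (axis times angle).
In Python, from workcell import readout, read_camera, finish_job, bot gives the robot as it stands.
- The arm moves only by the tool jog_arm, never from a script. Its argument "deltas" is one flat list of numbers, 7 for each row, row after row: the shift along the tool's x, y, z in m, then the turn, a rotation vector about the tool's x, y, z in degrees, then the gripper command: -1 is shut, 1 is fully open, values between are in proportion. A call has 1 to 8 rows; each row is the pose to reach, as a shift and turn from the pose commanded when the call began, along the tool's axes at that moment; what a row does not reach only later rows make up. A row lasts 1/10 s, in which the tool goes at most 50 mm and 8.59 degrees, less where a joint would pass 70% of its speed; a pose out of reach is approached as far as the arm can. A call with a gripper value outside its range is refused whole. The fingers move at their own pace and stop on an object; "squeeze" is the grip in N (left out, the last holds). Time passes only in rows, so rows that repeat a pose let the fingers close. It gives the time, the measured TCP pose, the force, the opening and the grip force at its end, in the units of the state.
- readout.read_state(): the state, without advancing time (a new reading comes with each control period).
- read_camera(name): name is "scene" or "side" or "wrist"; returns a dict with "color" (384x512x3 uint8, blue, green, red), "fx", "fy", "cx", "cy" (pixels), "dist" ([k1, k2, p1, p2, k3] as OpenCV has them; the pictures are not rectified), "origin" and "attitude" of the camera in the world. Camera axes: x right, y down, z forward; pixel columns grow to the right and rows downward; lengths in m; the calibration is good to about 2 mm. A picture is of the moment at which its call begins. There is no depth.
- finish_job(): hands the job in; it is judged then, once.
The state is a dict: "time": time; "q": joint angles; "joint_vel": joint speeds; "joint_torque": joint torques, N m; "tool_pos": TCP position; "tcp_rot": TCP orientation; "wrist_force": force on the tool from outside, world axes, zero at the start; "torque": the same for the moment, N m; "width": opening from 0.0 (shut) to 1.0 (fully open); "grip_force": force on a finger pad.
Only numpy, scipy, OpenCV 4.12 (cv2) and the standard library are available. Lean on these libraries where they do the work, as an engineer would, in place of code of your own. Each camera call takes 0.05 s, during which the arm holds its last target. There are 200 camera calls.

## Working session

There is one attempt and no reset: what is moved stays moved. The work goes in short steps, Python scripts to look and compute and a tool call to move; the robot and the scene stay as the last step left them, time stands still between calls to the robot, and variables do not carry over. Pictures are saved under pics/ and viewed, at most 10 in all, crops included, and the job is handed in when it is done.

Besides the shell and the picture viewer there is one more tool, called after ">>>" as name(argument=value, ...), one argument or row to a line, values as JSON. jog_arm: Moves the arm, as the interface text tells. Its arguments: {"type":"object","properties":{"deltas":{"type":"array"},"squeeze":{"type":"number"}},"required":["deltas"]}

```bash
mkdir -p pics; cat > h.py <<'E'
import numpy as np,cv2,pickle
from scipy.spatial.transform import Rotation as R
from workcell import readout, read_camera, finish_job, bot
def rot(a):
    a=np.array(a,float)
    if a.shape==(3,3): return a
    return R.from_rotvec(a).as_matrix() if a.size==3 else R.from_quat(a).as_matrix()
def K(c): return np.array([[c['fx'],0,c['cx']],[0,c['fy'],c['cy']],[0,0,1.]])
def ray(c,uv):
    p=cv2.undistortPoints(np.array([[uv]],float),K(c),np.array(c['dist'],float))[0,0]
    return rot(c['attitude'])@np.array([p[0],p[1],1.])
def atz(c,uv,z):
    d=ray(c,uv);o=np.array(c['origin']);return o+d*(z-o[2])/d[2]
def proj(c,P):
    A=rot(c['attitude']);P=np.atleast_2d(P)-np.array(c['origin'])
    return cv2.projectPoints(P@A,np.zeros(3),np.zeros(3),K(c),np.array(c['dist'],float))[0][:,0]
def grab(n,f):
    c=read_camera(n);pickle.dump(c,open(f+'.pkl','wb'));return c
E
python3 - <<'E'
from h import *
print(readout.read_state())
for n in ['scene','side']:
    c=grab(n,n);print(n,{k:c[k] for k in c if k!='color'})
    cv2.imwrite(f'pics/{n}.png',cv2.resize(c['color'],(800,600),interpolation=cv2.INTER_CUBIC))
E
```

```text
{'time': 0.0, 'q': array([ 1.29210165e+00,  2.64781344e-01,  1.60536320e+00, -2.71535907e-05,
        1.27366871e+00, -3.68931871e-02]), 'joint_vel': array([ 0.0006581 ,  0.00091484,  0.00115057, -0.00023197,  0.00121349,
        0.00056842]), 'joint_torque': array([-6.22016560e-04, -5.15111804e+01, -3.67319584e+01, -1.05960100e-04,
        1.28351228e-02, -9.16324616e-08]), 'tool_pos': array([0.16144928, 0.65470965, 0.2469488 ]), 'tcp_rot': array([-0.37884459, -3.11833897,  0.00345082]), 'wrist_force': array([-0.98651926, -0.37086977,  0.37823635]), 'torque': array([ 0.00616604,  0.04307026, -0.02663424]), 'grip_force': 0.0, 'width': 0.9985976599814148}
scene {'fx': 360.30315079525525, 'fy': 360.30315079525525, 'cx': 261.16107937220283, 'cy': 197.61043871896368, 'dist': array([-0.05842018,  0.        ,  0.        ,  0.        ,  0.        ]), 'origin': array([ 0.89786558, -0.45695623,  1.0224912 ]), 'attitude': array([-2.41168175, -0.86505271,  0.28895653])}
side {'fx': 349.5916940879208, 'fy': 349.5916940879208, 'cx': 259.1299510300692, 'cy': 189.04064156525334, 'dist': array([-0.03881243,  0.        ,  0.        ,  0.        ,  0.        ]), 'origin': array([ 0.36810273, -0.65331863,  0.99194865]), 'attitude': array([-2.41139615,  0.3006726 , -0.12202127])}
```

View pics/scene.png

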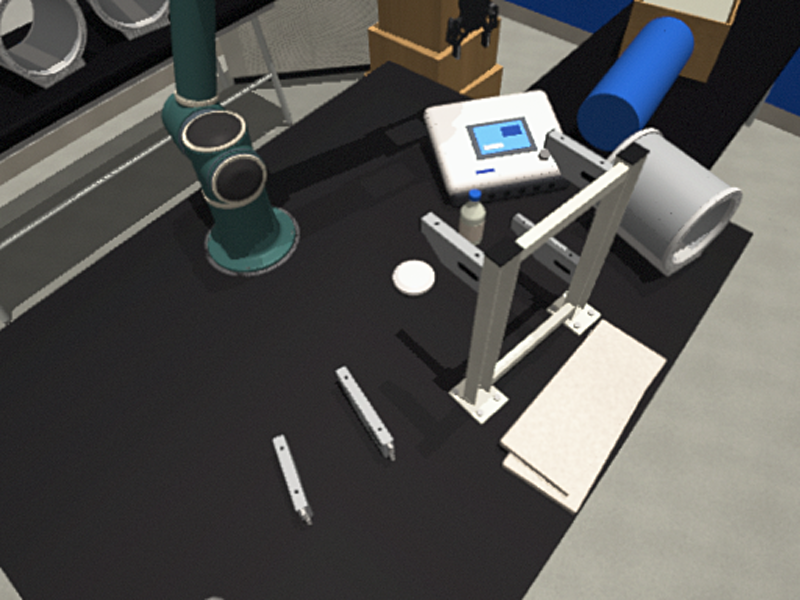

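View pics/side.png

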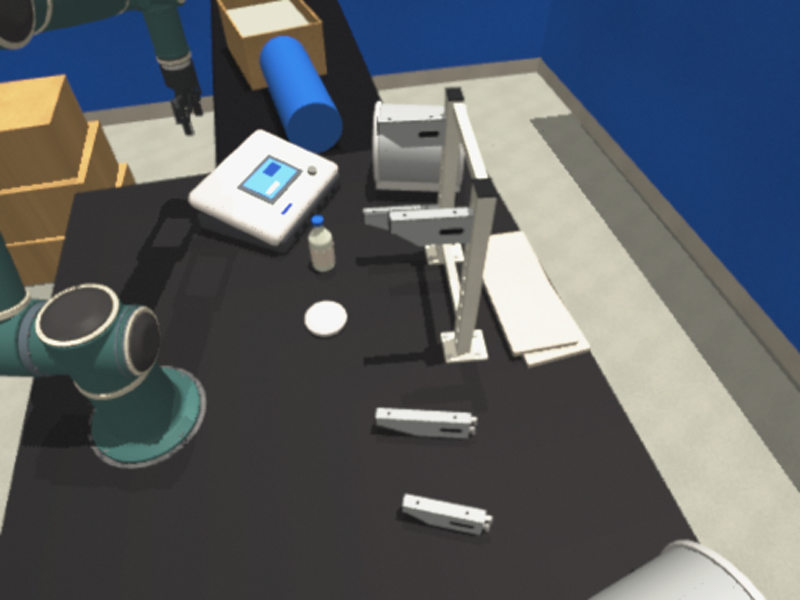

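Both views show two loose brackets. The longer one stands nearer the rack: in the scene view it runs from (344,372) to (390,450), in the side view from (377,412) to (474,425). The rack's upright lacking a lower bracket is the near one. Next I enlarge the crops.

```bash
python3 - <<'E'
from h import *
a=pickle.load(open('scene.pkl','rb'))['color'];b=pickle.load(open('side.pkl','rb'))['color']
def crop(im,u,v,w,h,s,f): cv2.imwrite(f,cv2.resize(im[v:v+h,u:u+w],None,fx=s,fy=s,interpolation=cv2.INTER_CUBIC))
crop(a,205,135,130,165,3.6,'pics/c1.png') 
crop(b,235,110,85,175,3.4,'pics/c2.png')
# combined: upright tops
x=cv2.resize(a[85:185,300:420],None,fx=3.3,fy=3.3,interpolation=cv2.INTER_CUBIC)
y=cv2.resize(b[50:150,230:350],None,fx=3.3,fy=3.3,interpolation=cv2.INTER_CUBIC)
cv2.imwrite('pics/c3.png',np.hstack([x,y]))
E
```

```text
(no output)
```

View pics/c1.png

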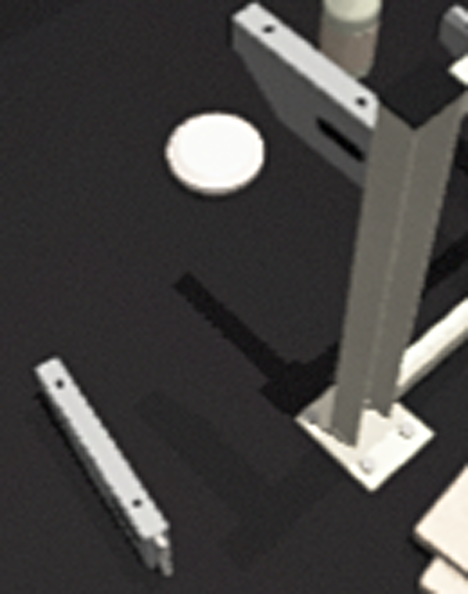

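View pics/c2.png

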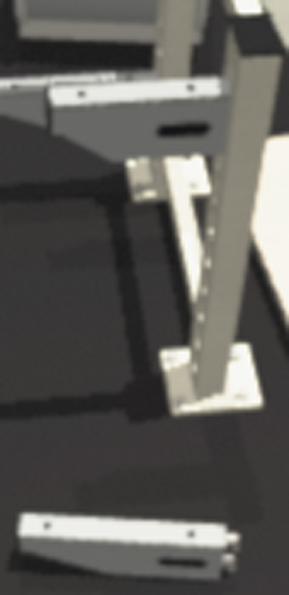

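View pics/c3.png

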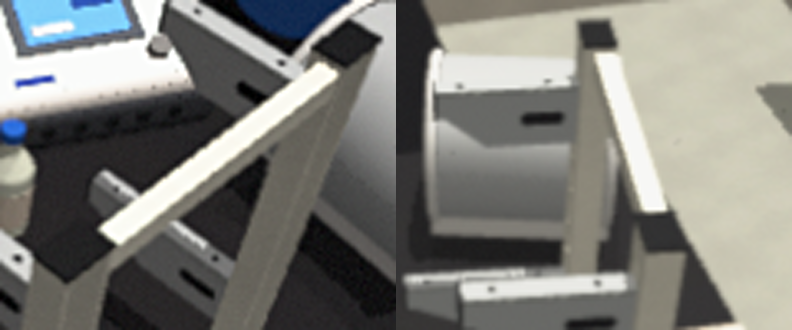

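The crops give the corners of the long bracket's top face, the cap and foot plate of the near upright, and the tip of the upper bracket. I'll fit poses to both cameras' points.

```bash
cat > fit.py <<'E'
from h import *
from scipy.optimize import least_squares
S=pickle.load(open('scene.pkl','rb'));D=pickle.load(open('side.pkl','rb'))
f=lambda u0,v0,s:(lambda x,y:(u0+(x+.5)/s-.5,v0+(y+.5)/s-.5))
c1=f(205,135,3.6);c2=f(235,110,3.4);cl=f(300,85,3.3);cr0=f(230,50,3.3);cr=lambda x,y:cr0(x-396,y)
br=[(S,c1(37,368),(-.18,-.01,.064)),(S,c1(59,359),(-.18,.01,.064)),(S,c1(143,541),(0,-.01,.064)),(S,c1(167,526),(0,.01,.064)),
(D,c2(21,514),(-.18,.01,.064)),(D,c2(19,536),(-.18,-.01,.064)),(D,c2(224,523),(0,.01,.064)),(D,c2(224,546),(0,-.01,.064))]
y=-.15;h=.0225
rk=[(S,c1(234,18),(-.14,y-.01,.394)),(S,c1(256,4),(-.14,y+.01,.394)),(S,cl(33,262),(0,y+h,.446)) if 0 else (S,cl(33,262),(0,y-h,.446)),
(S,cl(75,228),(0,y+h,.446)),(S,cl(313,47),(0,-y-h,.446)),(S,cl(348,22),(0,-y+h,.446)),
(D,c2(49,86),(-.14,y+.01,.394)),(D,c2(50,105),(-.14,y-.01,.394)),(D,c2(228,94),(0,y-.01,.394)),
(D,cr(638,212),(0,y+h,.446)),(D,cr(641,250),(0,y-h,.446)),(D,cr(578,22),(0,-y+h,.446)),(D,cr(582,47),(0,-y-h,.446))]
def res(p,pts):
    c,s=np.cos(p[2]),np.sin(p[2]);T=np.array([[c,-s,0],[s,c,0],[0,0,1]])
    return np.array([proj(C,T@np.array(P)+[p[0],p[1],0])[0]-uv for C,uv,P in pts])
for n,pts,p0 in (('bracket',br,(.6,-.2,0)),('rack',rk,(.65,.1,0))):
    for sub in ('both','S','D'):
        q=[t for t in pts if sub=='both' or t[0] is (S if sub=='S' else D)]
        r=least_squares(lambda p:res(p,q).ravel(),p0,loss='soft_l1')
        print(n,sub,r.x.round(4),'rms',np.sqrt((r.fun**2).mean()).round(2))
        if sub=='both':
            print(res(r.x,pts).round(1).tolist())
            if n=='rack':
                c,s=np.cos(r.x[2]),np.sin(r.x[2]);print('home',r.x[0]+.15*s,r.x[1]-.15*c)
for C,uv in ((S,c1(296,416)),(S,c1(373,490)),(D,c2(161,349)),(D,c2(172,414))): print('foot',atz(C,uv,.008).round(4))
E
python3 fit.py; python3 -c "
from h import *
print([a for a in dir(bot) if a[0]!='_'])"
```

```text
bracket both [ 0.6194 -0.2008 -0.3131] rms 0.57
[[-0.6, -0.4], [-0.9, -1.0], [0.6, -0.5], [0.0, 0.0], [0.1, -0.1], [0.0, -0.5], [0.8, 0.8], [0.9, 0.1]]
bracket S [ 0.6205 -0.2024 -0.3247] rms 0.44
bracket D [ 0.6187 -0.199  -0.2995] rms 0.34
rack both [ 0.6804  0.1495 -0.1519] rms 1.36
[[-1.5, -0.3], [-1.4, -0.5], [-0.9, -3.1], [1.0, -3.6], [0.2, -1.1], [0.4, -1.5], [-0.0, 1.2], [0.3, 0.7], [1.6, 0.7], [0.1, 0.2], [2.5, -0.2], [0.7, -0.7], [1.7, -0.9]]
home 0.6577292164829144 0.0012640716705591137
rack S [ 0.6838  0.1459 -0.1486] rms 1.11
rack D [ 0.6784  0.1515 -0.1506] rms 0.79
foot [ 0.6273 -0.029   0.008 ]
foot [ 0.7188 -0.0427  0.008 ]
foot [0.6382 0.0481 0.008 ]
foot [ 0.6254 -0.0321  0.008 ]
['MotionError', 'tip_extent']
```

```bash
cat > plan.py <<'E'
from h import *
def target(yaw,lean,flip):
    # tool z leans towards +x of the part; y along part's y (or -y)
    z=np.array([np.sin(lean),0,-np.cos(lean)]);y=np.array([0,1.,0])*flip
    return R.from_euler('z',yaw).as_matrix()@np.column_stack([np.cross(y,z),y,z])
def delta(P,Rm,s=None):
    s=s or readout.read_state();R0=rot(s['tcp_rot'])
    return (R0.T@(np.array(P)-s['tool_pos'])).round(4),np.degrees(R.from_matrix(R0.T@Rm).as_rotvec()).round(2)
E
python3 - <<'E'
from plan import *
s=readout.read_state();print(rot(s['tcp_rot']).round(3))
for fl in (1,-1):
    print(fl,delta((.42,-.15,.25),target(-.313,0,fl)),delta((.42,-.15,.25),target(-.313,np.radians(35),fl)))
print(delta((.40,.15,.25),target(-.313,0,-1)))
c=grab('wrist','wrist');print(rot(s['tcp_rot']).T@(np.array(c['origin'])-s['tool_pos']),rot(s['tcp_rot']).T@rot(c['attitude']),c['fx'])
E
```

```text
[[-0.971  0.24  -0.001]
 [ 0.24   0.971 -0.002]
 [ 0.    -0.002 -1.   ]]
1 (array([-0.4437, -0.7194, -0.0015]), array([-0.12,  0.  ,  4.08])) (array([-0.4437, -0.7194, -0.0015]), array([  1.13, -34.98,   3.98]))
-1 (array([-0.4437, -0.7194, -0.0015]), array([  -0.  ,   -0.18, -175.92])) (array([-0.4437, -0.7194, -0.0015]), array([  52.94,    1.71, -167.92]))
(array([-0.3525, -0.4329, -0.0021]), array([  -0.  ,   -0.18, -175.92]))
[ 0.06845974 -0.00067894 -0.12479652] [[ 4.78478255e-04 -9.62309401e-01 -2.71956591e-01]
 [ 9.99999885e-01  4.71015512e-04  9.27190018e-05]
 [ 3.88714059e-05 -2.71956604e-01  9.62309516e-01]] 293.8081233778908
```

>>> jog_arm(
  deltas=[-0.05, -0.06, -0.03, 0, 0, 0, 1, -0.1, -0.12, -0.03, 0, 0, 0, 1, -0.13, -0.16, -0.03, 0, 0, 1, 1, -0.165, -0.2, -0.03, 0, 0, 2, 1, -0.2, -0.245, -0.03, 0, 0, 3, 1, -0.235, -0.29, -0.03, 0, 0, 4, 1, -0.265, -0.325, -0.03, 0, 0, 4, 1, -0.295, -0.365, -0.03, 0, 0, 4, 1],
)

```text
time: 0.95
tool_pos: [0.3307, 0.295, 0.278]
tcp_rot: [0.486, 3.103, 0.0]
wrist_force: [1.3, -0.0, 0.1]
width: 0.998
grip_force: 0.0
```

```bash
python3 - <<'E'
from plan import *
s=readout.read_state();print(s['time'],s['tool_pos'],s['q'])
print(delta((.40,.12,.28),target(-.313,0,1)),delta((.42,-.15,.25),target(-.313,0,1)),delta((.42,-.15,.25),target(-.15,np.radians(35),1)))
E
```

```text
0.95 [0.33069111 0.29497721 0.27796134] [ 6.72321960e-01 -2.06985125e-01  2.03284345e+00 -2.25895203e-04
  1.31533875e+00 -5.87442483e-01]
(array([-0.1195, -0.1454, -0.002 ]), array([0.01, 0.02, 0.12])) (array([-0.2212, -0.3963,  0.028 ]), array([0.01, 0.02, 0.12])) (array([-0.2212, -0.3963,  0.028 ]), array([ -2.81, -34.9 ,  -8.94]))
```

>>> jog_arm(
  deltas=[-0.04, -0.045, 0, 0, 0, 0, 1, -0.08, -0.09, 0, 0, 0, 0, 1, -0.115, -0.135, 0, 0, 0, 0, 1, -0.14, -0.18, 0, 0, -7, -2, 1, -0.16, -0.225, 0, -0.5, -14, -4, 1, -0.18, -0.27, 0, -1, -21, -5, 1, -0.2, -0.315, 0.01, -2, -28, -7, 1, -0.215, -0.36, 0.02, -2.8, -34.9, -8.9, 1],
)

```text
time: 1.75
tool_pos: [0.4225, -0.0658, 0.2653]
tcp_rot: [0.206, 2.568, -0.048]
wrist_force: [-0.4, 1.0, -1.0]
width: 1.002
grip_force: 0.0
```

```bash
python3 - <<'E'
from plan import *
s=readout.read_state();print(s['time'],s['tool_pos'],s['q'])
print(rot(s['tcp_rot']).round(3))
c=grab('wrist','w1');cv2.imwrite('pics/w1.png',cv2.resize(c['color'],(800,600),interpolation=cv2.INTER_CUBIC))
E
```

```text
1.75 [ 0.42248007 -0.06584544  0.26529199] [-0.26160363 -0.63687404  2.41688003  0.08755107  0.80087755 -1.71554981]
[[-0.833  0.157  0.53 ]
 [ 0.137  0.988 -0.077]
 [-0.536  0.008 -0.844]]
```

View pics/w1.png

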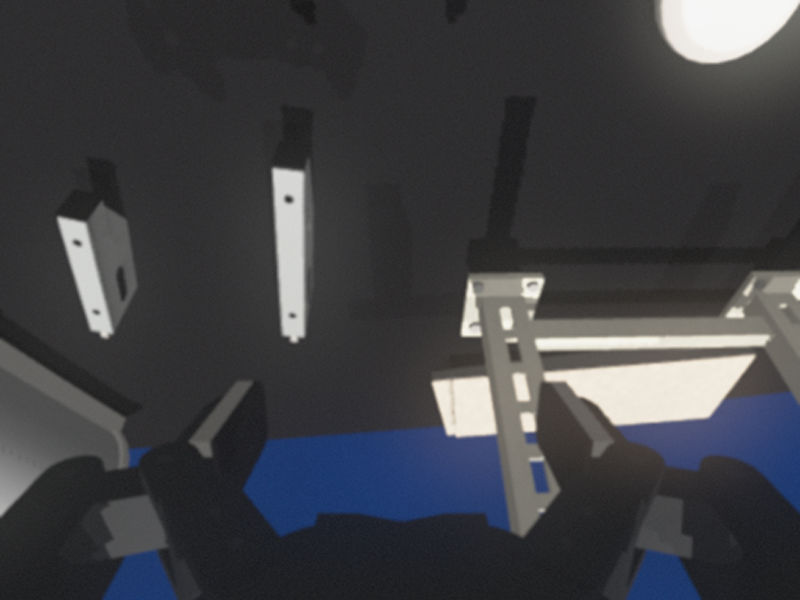

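The wrist view shows the long bracket (273..310, 168..340), and on the empty upright the foot plate (462..544, 273..335) and the slots above it. I enlarge that part.

```bash
python3 - <<'E'
from h import *
im=pickle.load(open('w1.pkl','rb'))['color'][98:278,165:365]
cv2.imwrite('pics/w1c.png',cv2.convertScaleAbs(cv2.resize(im,None,fx=3.3,fy=3.3,interpolation=cv2.INTER_CUBIC),alpha=1.2))
E
```

```text
(no output)
```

View pics/w1c.png

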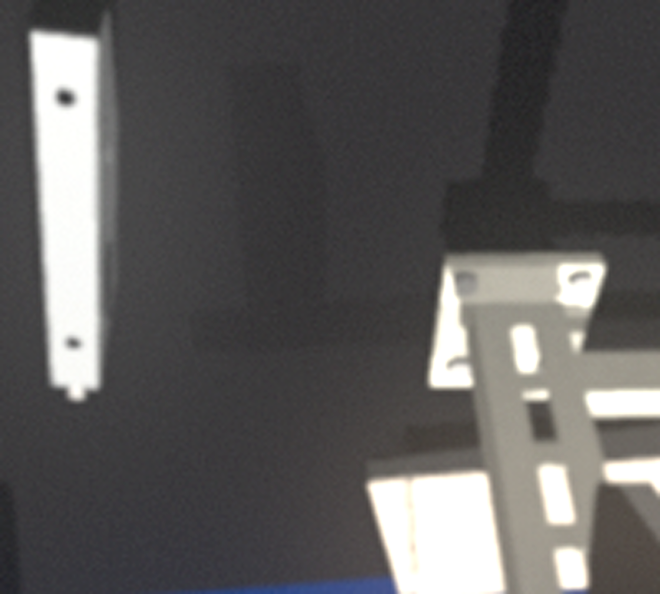

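```bash
cat > fit2.py <<'E'
import io,contextlib
with contextlib.redirect_stdout(io.StringIO()): from fit import *
W=pickle.load(open('w1.pkl','rb'));w=f(165,98,3.3);k=.006
brw=[(W,w(32,32),(-.18,-.01,.064)),(W,w(98,38),(-.18,.01,.064)),(W,w(51,387),(0,-.01,.064)),(W,w(100,387),(0,.01,.064))]
rw=[(W,w(467,305),(0,y-h,.008)),(W,w(565,303),(0,y+h,.008))]
for a,b,z in (((512,326),(531,325),.024),((520,373),(540,371),.052),((522,392),(546,391),.064),((533,440),(557,438),.092),((539,465),(563,463),.104),((549,522),(577,520),.132),((555,548),(582,546),.144)):
    rw+=[(W,w(*a),(0,y-k,z)),(W,w(*b),(0,y+k,z))]
if __name__=='__main__':
  def go(n,pts,p0,v=1):
    r=least_squares(lambda p:res(p,pts).ravel(),p0,loss='soft_l1').x;c,s=np.cos(r[2]),np.sin(r[2])
    print(n,r.round(4),'home',np.round((r[0]+.15*s,r[1]-.15*c),4))
    if v:print(res(r,pts).round(1).tolist())
  go('brW',brw,(.62,-.2,-.3));go('br all',brw+br,(.62,-.2,-.3))
  go('rackW',rw,(.68,.15,-.15));go('rack all',rw+rk,(.68,.15,-.15))
  go('rack W+D',rw+[t for t in rk if t[0] is D],(.68,.15,-.15),0);go('rack W+S',rw+[t for t in rk if t[0] is S],(.68,.15,-.15),0)
E
python3 fit2.py
```

```text
brW [ 0.6194 -0.1994 -0.3102] home [ 0.5736 -0.3423]
[[0.2, -0.4], [-0.3, 0.1], [0.6, -0.3], [-0.6, 1.0]]
br all [ 0.6194 -0.1999 -0.3123] home [ 0.5733 -0.3427]
[[0.1, -0.3], [-0.4, 0.2], [0.3, -0.2], [-0.9, 1.0], [-0.4, -0.6], [-0.7, -1.2], [0.8, -0.7], [0.2, -0.2], [0.0, -0.3], [-0.0, -0.7], [0.7, 0.6], [0.8, -0.1]]
rackW [ 0.6729  0.1535 -0.1141] home [0.6558 0.0044]
[[1.0, -0.7], [-1.0, -1.1], [-1.0, -0.1], [0.8, -0.1], [-0.7, -0.7], [1.1, -0.4], [-0.0, -0.2], [0.7, -0.2], [-0.3, 0.6], [0.8, 0.9], [-0.8, 0.1], [0.5, 0.4], [-0.4, 0.2], [0.0, 0.5], [-0.7, 0.3], [0.2, 0.6]]
rack all [ 0.6791  0.1525 -0.1523] home [0.6563 0.0042]
[[0.9, -0.9], [-1.2, -0.5], [-1.1, -0.0], [0.7, 0.2], [-0.8, -0.6], [1.0, -0.0], [-0.2, -0.1], [0.5, 0.1], [-0.5, 0.7], [0.6, 1.2], [-0.9, 0.2], [0.3, 0.7], [-0.5, 0.3], [-0.2, 0.8], [-0.8, 0.4], [0.0, 0.9], [-1.1, -1.3], [-1.1, -1.4], [-0.6, -4.3], [1.2, -4.7], [0.3, -2.0], [0.4, -2.3], [-0.8, 0.6], [-0.5, 0.0], [0.7, 0.1], [-0.9, -0.4], [1.5, -0.8], [0.1, -1.1], [1.0, -1.3]]
rack W+D [ 0.6783  0.1527 -0.1503] home [0.6559 0.0044]
rack W+S [ 0.6795  0.1525 -0.1549] home [0.6563 0.0043]
```

```bash
cat >> plan.py <<'E'
def tcp(o,yaw,lean,g=(-.085,0,.048),back=0):
    Rm=target(yaw,lean,1);return np.array(o)+R.from_euler('z',yaw).apply(g)+Rm[:,2]*(.002-back),Rm
L=np.radians(35)
E
python3 - <<'E'
from plan import *
for b in (.11,0):
    P,Rm=tcp((.6194,-.1998,0),-.312,L,back=b);print(P,delta(P,Rm))
E
```

```text
[ 0.47954808 -0.15469298  0.13646842] (array([ 0.0051, -0.074 ,  0.1441]), array([ 4.99, -2.78,  7.05]))
[ 0.53959544 -0.1740603   0.0463617 ] (array([ 0.0004, -0.0838,  0.2535]), array([ 4.99, -2.78,  7.05]))
```

>>> jog_arm(
  deltas=[0.002, -0.025, 0.03, 2, -1, 3, 1, 0.004, -0.05, 0.07, 4, -2, 6, 1, 0.005, -0.074, 0.11, 5, -2.8, 7, 1, 0.005, -0.074, 0.144, 5, -2.8, 7, 1, 0.005, -0.074, 0.144, 5, -2.8, 7, 1, 0.005, -0.074, 0.144, 5, -2.8, 7, 1],
)

```text
time: 2.4
tool_pos: [0.4822, -0.1466, 0.1382]
tcp_rot: [0.392, 2.512, -0.114]
wrist_force: [-0.3, 0.5, 0.9]
width: 1.002
grip_force: 0.0
```

```bash
python3 - <<'E'
from plan import *
for b in (.04,0):
    P,Rm=tcp((.6194,-.1998,0),-.312,L,back=b);print(delta(P,Rm))
c=grab('wrist','w2');cv2.imwrite('pics/w2.png',c['color'])
q=[(x,yy,.064) for x in (-.18,0) for yy in (-.01,.01)]
print(proj(c,R.from_euler('z',-.312).apply(q)+[.6194,-.1998,0]).round(1))
E
```

```text
(array([ 0.0005, -0.009 ,  0.0713]), array([ 0.41, -0.42,  0.  ]))
(array([ 0.0002, -0.0093,  0.1113]), array([ 0.41, -0.42,  0.  ]))
[[223.6 113.9]
 [260.  113.8]
 [238.  264.8]
 [257.6 264.8]]
```

View pics/w2.png

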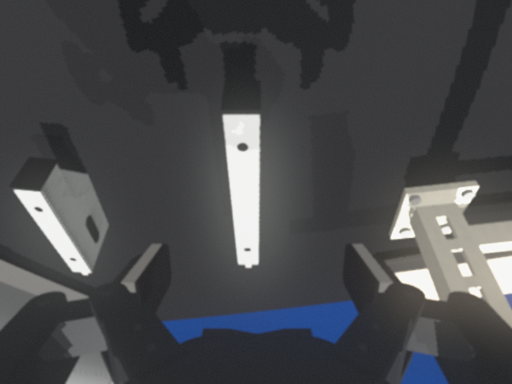

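The overlay prediction (224,114)–(258,265) matches the bracket seen in the picture within a pixel, so I go in.

>>> jog_arm(
  deltas=[0, -0.009, 0.02, 0.4, -0.4, 0, 1, 0, -0.009, 0.05, 0.4, -0.4, 0, 1, 0, -0.009, 0.08, 0.4, -0.4, 0, 1, 0, -0.009, 0.1, 0.4, -0.4, 0, 1, 0, -0.009, 0.111, 0.4, -0.4, 0, 1, 0, -0.009, 0.111, 0.4, -0.4, 0, 1, 0, -0.009, 0.111, 0.4, -0.4, 0, 1],
)

```text
time: 3.15
tool_pos: [0.542, -0.1744, 0.0508]
tcp_rot: [0.392, 2.498, -0.125]
wrist_force: [-0.5, -0.2, 0.1]
width: 1.002
grip_force: 0.0
```

```bash
python3 - <<'E'
from plan import *
P,Rm=tcp((.6194,-.1998,0),-.312,L);print(delta(P,Rm),readout.read_state()['wrist_force'])
E
```

```text
(array([ 0.0045, -0.0004,  0.0022]), array([0.02, 0.41, 0.04])) [-0.48182261 -0.24873622  0.12266804]
```

>>> jog_arm(
  deltas=[0.0045, 0, 0.002, 0, 0.4, 0, 1, 0.0045, 0, 0.002, 0, 0.4, 0, -1, 0.0045, 0, 0.002, 0, 0.4, 0, -1, 0.0045, 0, 0.002, 0, 0.4, 0, -1, 0.0045, 0, 0.002, 0, 0.4, 0, -1, 0.0045, 0, 0.002, 0, 0.4, 0, -1, 0.0045, 0, 0.002, 0, 0.4, 0, -1, 0.0045, 0, 0.002, 0, 0.4, 0, -1],
  squeeze=80,
)

```text
time: 3.95
tool_pos: [0.5386, -0.1738, 0.0445]
tcp_rot: [0.394, 2.507, -0.124]
wrist_force: [-2.5, 1.0, 4.2]
width: 0.227
grip_force: 78.5
```

```bash
python3 - <<'E'
from plan import *
P,Rm=tcp((.6194,-.1998,0),-.312,L);print(delta(P,Rm),readout.read_state()['wrist_force'])
E
```

```text
(array([-0.002 ,  0.0001, -0.001 ]), array([-0.03, -0.17,  0.01])) [-2.46826854  0.97831962  4.18491099]
```

```bash
python3 - <<'E'
from plan import *
s=readout.read_state();R0=rot(s['tcp_rot']);Rb=R.from_euler('z',-.312).as_matrix()
pickle.dump((R0.T@(np.array([.6194,-.1998,0])-s['tool_pos']),R0.T@Rb),open('grip.pkl','wb'))
E
cat >> plan.py <<'E'
HOME=np.array([.656,.0044,.09]);HY=-.15
def btarget(off,yaw=HY,hm=HOME):
    t,Q=pickle.load(open('grip.pkl','rb'))
    Rb=R.from_euler('z',yaw).as_matrix();Rt=Rb@Q.T
    return hm+R.from_euler('z',HY).apply(off)-Rt@t,Rt
def bpose():
    t,Q=pickle.load(open('grip.pkl','rb'));s=readout.read_state();R0=rot(s['tcp_rot'])
    return R.from_euler('z',-HY).apply(s['tool_pos']+R0@t-HOME).round(4),np.degrees(R.from_matrix(R.from_euler('z',-HY).as_matrix()@R0@Q).as_rotvec()).round(2)
E
python3 - <<'E'
from plan import *
s=readout.read_state()
print(delta(s['tool_pos']+[0,0,.1],rot(s['tcp_rot'])))
for o in ((-.1,-.1,.02),(-.06,0,.016)): print(delta(*btarget(o)))
E
```

```text
(array([-0.0571, -0.    , -0.0821]), array([0., 0., 0.]))
(array([ 0.0269,  0.077 , -0.1527]), array([-5.3 , -0.  , -7.62]))
(array([ 0.01  ,  0.1821, -0.1362]), array([-5.3 , -0.  , -7.62]))
```

>>> jog_arm(
  deltas=[-0.012, 0, -0.017, 0, 0, 0, -1, -0.035, 0, -0.05, 0, 0, 0, -1, -0.04, 0.01, -0.085, -1, 0, -1.5, -1, -0.02, 0.03, -0.115, -2.5, 0, -3.5, -1, 0.0, 0.055, -0.14, -4, 0, -6, -1, 0.02, 0.075, -0.153, -5.3, 0, -7.6, -1, 0.027, 0.077, -0.153, -5.3, 0, -7.6, -1, 0.027, 0.077, -0.153, -5.3, 0, -7.6, -1],
)

```text
time: 4.75
tool_pos: [0.4556, -0.0657, 0.152]
tcp_rot: [0.189, 2.532, -0.059]
wrist_force: [-0.8, 0.6, -3.6]
width: 0.228
grip_force: 79.0
```

```bash
python3 - <<'E'
from plan import *
print(bpose(),readout.read_state()['q'],readout.read_state()['wrist_force'])
for o in ((-.06,0,.016),(-.04,0,.016)): print(delta(*btarget(o)))
E
```

```text
(array([-0.103 , -0.0991,  0.0172]), array([0.02, 0.25, 0.06])) [-0.23074979 -0.42894925  2.54152419  0.11137406  0.42927644 -1.73937629] [-0.80159694  0.61837266 -3.63302553]
(array([-0.0344,  0.0992,  0.0256]), array([ 0.05, -0.25,  0.03]))
(array([-0.0509,  0.0992,  0.0369]), array([ 0.05, -0.25,  0.03]))
```

>>> jog_arm(
  deltas=[-0.01, 0.025, 0.007, 0, 0, 0, -1, -0.02, 0.055, 0.016, 0, 0, 0, -1, -0.03, 0.08, 0.023, 0, -0.2, 0, -1, -0.038, 0.095, 0.029, 0, -0.2, 0, -1, -0.0425, 0.099, 0.031, 0, -0.2, 0, -1, -0.0425, 0.099, 0.031, 0, -0.2, 0, -1, -0.0425, 0.099, 0.031, 0, -0.2, 0, -1],
)

```text
time: 5.45
tool_pos: [0.5242, 0.0224, 0.1522]
tcp_rot: [0.191, 2.527, -0.061]
wrist_force: [-0.2, -0.3, -3.9]
width: 0.223
grip_force: 79.1
```

```bash
python3 - <<'E'
from plan import *
print(bpose(),readout.read_state()['q'],readout.read_state()['wrist_force'])
print(delta(*btarget((-.02,0,.016))))
for n in ('scene','side','wrist'): grab(n,'m_'+n)
D=pickle.load(open('m_side.pkl','rb'));S=pickle.load(open('m_scene.pkl','rb'));W=pickle.load(open('m_wrist.pkl','rb'))
h=lambda p:R.from_euler('z',HY).apply(p)+HOME
for c,n in((S,'S'),(D,'D'),(W,'W')): print(n,proj(c,h([(0,0,.034)]))[0])
def cr(c,w,hh):
    u,v=proj(c,h([(-.05,0,.06)]))[0].astype(int);return c['color'][v-hh//2:v+hh//2,u-w//2:u+w//2],(u-w//2,v-hh//2)
a,oa=cr(S,100,150);b,ob=cr(D,100,150);print(oa,ob)
cv2.imwrite('pics/m.png',cv2.resize(np.hstack([a,b]),None,fx=4,fy=4,interpolation=cv2.INTER_CUBIC))
E
```

```text
(array([-0.0481, -0.0019,  0.0178]), array([-0.01, -0.05, -0.08])) [ 0.07749071 -0.24318681  2.42340924 -0.35302755  0.38668826 -1.05341217] [-0.16272573 -0.29090202 -3.93785908]
(array([-0.0221,  0.0018,  0.0175]), array([-0.06,  0.05, -0.05]))
S [303.77298098 229.54855981]
D [293.30951136 199.87719293]
W [259.99462675 303.44047539]
(np.int64(242), np.int64(138)) (np.int64(228), np.int64(120))
```

View pics/m.png

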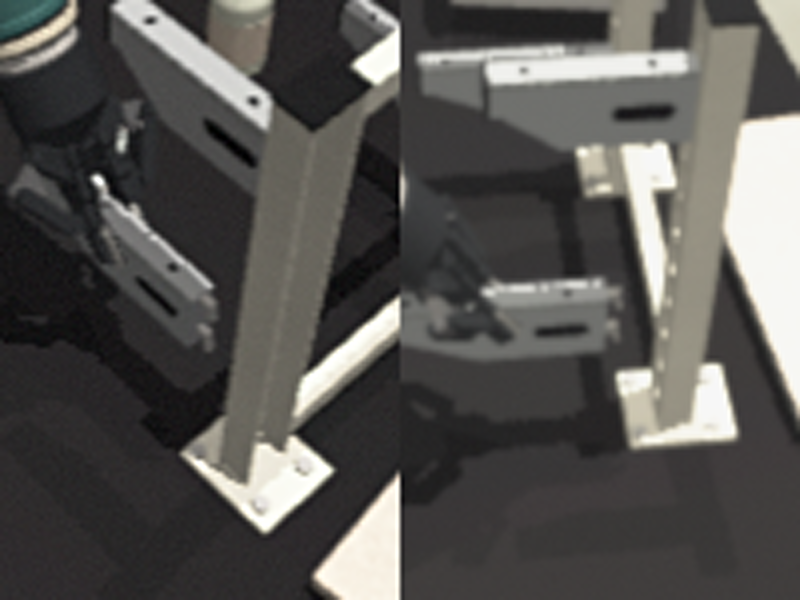

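The bracket is held level about 48 mm in front of the face. In the scene half its hooks are at (205,310), pointing at the upright. Going in gently.

>>> jog_arm(
  deltas=[-0.007, 0.0018, 0.006, 0, 0, 0, -1, -0.015, 0.0018, 0.012, 0, 0, 0, -1, -0.022, 0.0018, 0.0175, 0, 0, 0, -1, -0.022, 0.0018, 0.0175, 0, 0, 0, -1, -0.022, 0.0018, 0.0175, 0, 0, 0, -1, -0.022, 0.0018, 0.0175, 0, 0, 0, -1],
)

```text
time: 6.2
tool_pos: [0.5523, 0.0208, 0.151]
tcp_rot: [0.19, 2.525, -0.06]
wrist_force: [0.8, 0.7, -3.5]
width: 0.225
grip_force: 79.2
```

```bash
python3 - <<'E'
from plan import *
print(bpose(),readout.read_state()['wrist_force'])
print(delta(*btarget((-.01,0,.016))),delta(*btarget((0,0,.016))))
E
```

```text
(array([-0.02  ,  0.0007,  0.0168]), array([ 0.  , -0.12, -0.02])) [ 0.84628128  0.67516659 -3.4800368 ]
(array([-0.0079, -0.0008,  0.0062]), array([-0.01,  0.12, -0.02])) (array([-0.0161, -0.0008,  0.012 ]), array([-0.01,  0.12, -0.02]))
```

>>> jog_arm(
  deltas=[-0.003, -0.0005, 0.002, 0, 0, 0, -1, -0.006, -0.0007, 0.004, 0, 0, 0, -1, -0.008, -0.0007, 0.006, 0, 0, 0, -1, -0.0105, -0.0007, 0.0075, 0, 0, 0, -1, -0.0105, -0.0007, 0.0075, 0, 0, 0, -1],
)

```text
time: 6.7
tool_pos: [0.5658, 0.0181, 0.1516]
tcp_rot: [0.19, 2.524, -0.06]
wrist_force: [-0.3, -0.1, -3.0]
width: 0.225
grip_force: 79.2
```

```bash
python3 - <<'E'
from plan import *
print(bpose(),readout.read_state()['wrist_force'])
print(delta(*btarget((0,0,.016))))
E
```

```text
(array([-0.0061,  0.0002,  0.0174]), array([ 0.02, -0.19, -0.02])) [-0.27315438 -0.06581573 -2.98017327]
(array([-0.0045, -0.0002,  0.0045]), array([ 0.01,  0.19, -0.03]))
```

>>> jog_arm(
  deltas=[-0.0015, 0, 0.002, 0, 0, 0, -1, -0.003, 0, 0.003, 0, 0, 0, -1, -0.0045, 0, 0.0045, 0, 0, 0, -1, -0.006, 0, 0.0055, 0, 0, 0, -1, -0.006, 0, 0.0055, 0, 0, 0, -1],
)

```text
time: 7.2
tool_pos: [0.5735, 0.0169, 0.1503]
tcp_rot: [0.19, 2.525, -0.06]
wrist_force: [-0.3, -0.5, -2.9]
width: 0.222
grip_force: 79.2
```

```bash
python3 - <<'E'
from plan import *
print(bpose(),readout.read_state()['wrist_force'])
E
```

```text
(array([0.0016, 0.0001, 0.0161]), array([ 0.02, -0.17, -0.02])) [-0.33635623 -0.46198911 -2.86803091]
```

Not touching yet; I advance in 1 mm steps.

>>> jog_arm(
  deltas=[-0.0008, 0, 0.0006, 0, 0, 0, -1, -0.0016, 0, 0.0012, 0, 0, 0, -1, -0.0024, 0, 0.0017, 0, 0, 0, -1, -0.0024, 0, 0.0017, 0, 0, 0, -1],
)

```text
time: 7.6
tool_pos: [0.5737, 0.0164, 0.1481]
tcp_rot: [0.191, 2.53, -0.062]
wrist_force: [-8.9, 1.5, -1.2]
width: 0.223
grip_force: 80.4
```

```bash
python3 - <<'E'
from plan import *
print(bpose(),readout.read_state()['wrist_force'])
E
```

```text
(array([ 0.0017, -0.0005,  0.0135]), array([-0.06,  0.13, -0.05])) [-8.85362897  1.51436141 -1.18957154]
```

Contact with −9 N at x ≈ +1.7 mm, so the back end is against the face with the hooks inside. Now straight down.

>>> jog_arm(
  deltas=[0.0012, 0, 0.0016, 0, 0, 0, -1, 0.0023, 0, 0.0033, 0, 0, 0, -1, 0.0035, 0, 0.0049, 0, 0, 0, -1, 0.0046, 0, 0.0065, 0, 0, 0, -1, 0.0046, 0, 0.0065, 0, 0, 0, -1],
)

```text
time: 8.1
tool_pos: [0.5737, 0.0163, 0.14]
tcp_rot: [0.191, 2.53, -0.062]
wrist_force: [-7.3, 0.8, -3.3]
width: 0.222
grip_force: 79.8
```

```bash
python3 - <<'E'
from plan import *
print(bpose(),readout.read_state()['wrist_force'])
E
```

```text
(array([ 0.0017, -0.0005,  0.0054]), array([-0.06,  0.12, -0.05])) [-7.26109679  0.80069114 -3.2874619 ]
```

>>> jog_arm(
  deltas=[0.0012, 0, 0.0016, 0, 0, 0, -1, 0.0023, 0, 0.0033, 0, 0, 0, -1, 0.0032, 0, 0.0045, 0, 0, 0, -1, 0.004, 0, 0.0057, 0, 0, 0, -1, 0.004, 0, 0.0057, 0, 0, 0, -1],
)

```text
time: 8.6
tool_pos: [0.5736, 0.0164, 0.134]
tcp_rot: [0.191, 2.529, -0.062]
wrist_force: [-17.3, 1.5, 8.1]
width: 0.224
grip_force: 82.2
```

```bash
python3 - <<'E'
from plan import *
print(bpose(),readout.read_state()['wrist_force'])
E
```

```text
(array([ 0.0016, -0.0005, -0.0005]), array([-0.06,  0.08, -0.06])) [-17.33771678   1.48561316   8.10145959]
```

It has stopped at z ≈ −0.5 mm with the upward force rising. I press a little more, with less forward push, to tell home from sticking.

>>> jog_arm(
  deltas=[0.0013, 0, 0.0002, 0, 0, 0, -1, 0.0022, 0, 0.0014, 0, 0, 0, -1, 0.0027, 0, 0.0022, 0, 0, 0, -1, 0.0027, 0, 0.0022, 0, 0, 0, -1],
)

```text
time: 9.0
tool_pos: [0.573, 0.0167, 0.1317]
tcp_rot: [0.191, 2.527, -0.061]
wrist_force: [-24.4, 3.5, 15.0]
width: 0.218
grip_force: 83.4
```

```bash
python3 - <<'E'
from plan import *
print(bpose(),readout.read_state()['wrist_force'])
c=grab('side','e_side');d=grab('scene','e_scene')
h=lambda p:R.from_euler('z',HY).apply(p)+HOME
def cr(c,w=100,hh=150):
    u,v=proj(c,h([(-.05,0,.06)]))[0].astype(int);return c['color'][v-hh//2:v+hh//2,u-w//2:u+w//2]
cv2.imwrite('pics/e.png',cv2.resize(np.hstack([cr(d),cr(c)]),None,fx=4,fy=4,interpolation=cv2.INTER_CUBIC))
E
```

```text
(array([ 0.001 , -0.0002, -0.0027]), array([-0.04, -0.01, -0.05])) [-24.39767017   3.47293353  15.0230167 ]
```

```bash
python3 - <<'E'
from plan import *
out=[]
for n in ('e_scene','e_side'):
    c=pickle.load(open(n+'.pkl','rb'));h=lambda p:R.from_euler('z',HY).apply(p)+HOME+R.from_euler('z',HY).apply([.0015,0,0])
    u,v=proj(c,h([(-.05,0,.05)]))[0].astype(int);u0,v0=u-40,v-45
    im=cv2.resize(c['color'][v0:v0+90,u0:u0+80],None,fx=5,fy=5,interpolation=cv2.INTER_CUBIC)
    for z,col in ((0,(0,255,0)),(.005,(0,0,255))):
        for y,zz in ((-.01,0),(-.01,.064)):
            P=(proj(c,h([(-.055,y,zz+z),(0,y,zz+z)]))-[u0,v0]+.5)*5-.5
            cv2.line(im,*[tuple(int(a) for a in p) for p in P],col,1)
    out.append(im)
cv2.imwrite('pics/e2.png',np.hstack(out))
E
```

```text
(no output)
```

View pics/e2.png

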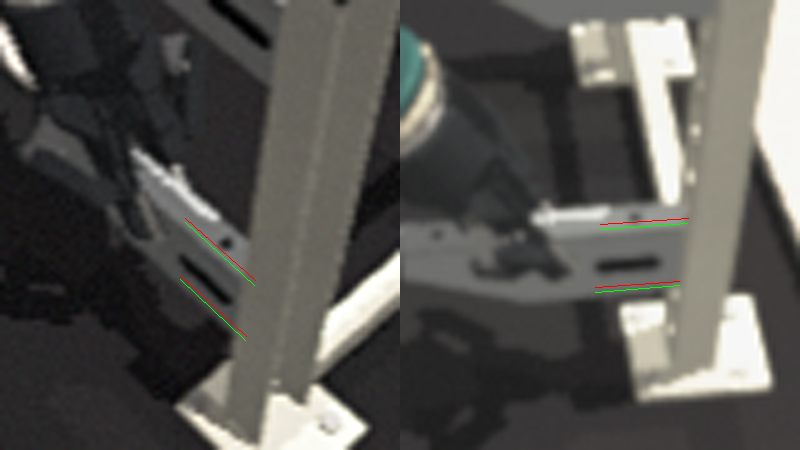

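The side half shows the bracket's lower edge (≈298 to 293) at or just below the green home line (≈292), so the bracket is down and not sitting high. I release it gently and check by image code whether it moves.

>>> jog_arm(
  deltas=[0.0012, 0, -0.0008, 0, 0, 0, -1, 0.0012, 0, -0.0008, 0, 0, 0, 0, 0.0012, 0, -0.0008, 0, 0, 0, 0.2, 0.0012, 0, -0.0008, 0, 0, 0, 0.4, 0.0012, 0, -0.0008, 0, 0, 0, 0.4, 0.0012, 0, -0.0008, 0, 0, 0, 0.4],
)

```text
time: 9.7
tool_pos: [0.5742, 0.0169, 0.1322]
tcp_rot: [0.19, 2.524, -0.06]
wrist_force: [-0.8, 1.0, 0.1]
width: 0.699
grip_force: 0.0
```

```bash
cat > shift.py <<'E'
from plan import *
def edges(n,z0):  # vertical image offset of near-side bottom/top edge vs home prediction, sampled near the root
    c=pickle.load(open(n+'.pkl','rb'));h=lambda p:R.from_euler('z',HY).apply(p)+HOME+R.from_euler('z',HY).apply([.0015,0,0])
    g=cv2.cvtColor(c['color'],cv2.COLOR_BGR2GRAY).astype(np.float32);o=[]
    dz=np.arange(-.02,.02,.0005)
    for x in np.arange(-.05,-.008,.003):
        P=proj(c,h([(x,-.01,z0+d) for d in dz])).astype(np.float32)
        v=cv2.remap(g,P[:,:1],P[:,1:],cv2.INTER_LINEAR).ravel();o.append(v)
    m=np.mean(o,0);gr=np.gradient(cv2.GaussianBlur(m[None],(1,1),0)[0]);k=np.argmax(gr)
    return (dz[k]*1000).round(1),(np.sum(dz*np.clip(gr,0,None)**2)/np.sum(np.clip(gr,0,None)**2)*1000).round(2)
E
python3 - <<'E'
from shift import *
print(bpose(),readout.read_state()['wrist_force'])
grab('side','r_side');grab('scene','r_scene')
for a in ('e','r'):
    for n in ('side','scene'): print(a,n,'bottom',edges(f'{a}_{n}',0),'top',edges(f'{a}_{n}',.064))
E
```

```text
(array([ 0.0023,  0.0002, -0.002 ]), array([ 0.02, -0.2 , -0.01])) [-0.83321269  1.01551391  0.06502478]
e side bottom (np.float64(-2.0), np.float64(-1.68)) top (np.float64(-3.0), np.float64(-2.63))
e scene bottom (np.float64(-6.0), np.float64(-6.44)) top (np.float64(19.5), np.float64(-0.28))
r side bottom (np.float64(-3.0), np.float64(-1.68)) top (np.float64(-3.0), np.float64(-2.72))
r scene bottom (np.float64(-6.0), np.float64(-6.55)) top (np.float64(19.5), np.float64(-0.46))
```

```bash
python3 - <<'E'
from shift import *
for n in ('r_side','r_scene'): print(n,'ref upper bracket: bottom',edges(n,.24),'top',edges(n,.304))
P=R.from_euler('z',HY).apply([(-.2,0,.2)])
s=readout.read_state();R0=rot(s['tcp_rot']);print(R0.round(2).tolist(), s['q'])
E
```

```text
r_side ref upper bracket: bottom (np.float64(13.0), np.float64(12.67)) top (np.float64(-0.5), np.float64(-0.78))
r_scene ref upper bracket: bottom (np.float64(-1.0), np.float64(-0.96)) top (np.float64(-1.5), np.float64(-0.71))
[[-0.81, 0.15, 0.57], [0.12, 0.99, -0.09], [-0.57, -0.0, -0.82]] [ 0.05271598 -0.09789669  2.35185517 -0.39174476  0.30835788 -1.028699  ]
```

Against the fixed upper bracket as reference (−0.8 mm), the bracket reads −2 to −3 mm in the side view. It isn't high, and it did not move on release. I withdraw along the tool axis.

>>> jog_arm(
  deltas=[0, 0, -0.01, 0, 0, 0, 0.4, 0, 0, -0.03, 0, 0, 0, 0.4, 0, 0, -0.055, 0, 0, 0, 0.4, 0, 0, -0.08, 0, 0, 0, 0.4, 0, 0, -0.1, 0, 0, 0, 0.4, 0, 0, -0.1, 0, 0, 0, 0.4, 0, 0, -0.1, 0, 0, 0, 0.4],
)

```text
time: 10.5
tool_pos: [0.5172, 0.0256, 0.2147]
tcp_rot: [0.19, 2.523, -0.06]
wrist_force: [-0.4, 0.6, -1.2]
width: 0.694
grip_force: 0.0
```

```bash
python3 - <<'E'
from shift import *
print(readout.read_state()['wrist_force'],readout.read_state()['joint_vel'].round(3))
grab('side','f_side');grab('scene','f_scene')
for n in ('f_side','f_scene'): print(n,edges(n,0),edges(n,.064))
# model fit: silhouette search for whole bracket (side cam): top face brightness vs. shift x,z and pitch
c=pickle.load(open('f_side.pkl','rb'));g=cv2.GaussianBlur(cv2.cvtColor(c['color'],cv2.COLOR_BGR2GRAY),(3,3),0).astype(np.float32)
def smp(P):
    p=proj(c,P).astype(np.float32);return cv2.remap(g,p[:,:1],p[:,1:],cv2.INTER_LINEAR).mean()
X=np.linspace(-.17,-.02,40);best=[]
Y=np.linspace(-.008,.008,5)
for dz in np.arange(-.008,.012,.001):
  for pit in np.radians(np.arange(-4,4.1,1)):
    for dy in np.arange(-.004,.0041,.002):
      T=lambda Q:R.from_euler('z',HY).apply(R.from_euler('y',pit).apply(np.array(Q))+[.0015,dy,dz])+HOME
      i=smp(T([(x,y,.064) for x in X for y in Y]));o=smp(T([(x,.014,.064) for x in X]));n=smp(T([(x,-.0105,.058) for x in X]))
      best.append((2*i-o-n,dz,np.degrees(pit),dy))
print(sorted(best)[-4:])
E
```

```text
[-0.37484171  0.59416672 -1.20541167] [-0.004  0.033  0.012 -0.001 -0.003  0.002]
f_side (np.float64(-3.0), np.float64(-1.59)) (np.float64(-3.0), np.float64(-2.66))
f_scene (np.float64(-6.0), np.float64(-6.59)) (np.float64(-4.0), np.float64(-0.29))
[(np.float32(127.09356), np.float64(0.002), np.float64(-2.0), np.float64(0.0)), (np.float32(127.15818), np.float64(0.002999999999999999), np.float64(-1.0), np.float64(-0.002)), (np.float32(127.24759), np.float64(0.005000000000000001), np.float64(-1.0), np.float64(-0.004)), (np.float32(127.32311), np.float64(0.006999999999999999), np.float64(-2.0), np.float64(-0.004))]
```

```bash
python3 -c "
from workcell import finish_job
print(finish_job())"
```

```text
the job is handed in; nothing more can be done
None
```

I hooked the long bracket into the empty upright, pressed it down until it stopped, let go of it and handed the job in; camera checks put it at home height to within a few millimetres, perhaps about 2° tip-down, and no verdict came back.

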